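# Tip the black dip tub and drop the wheel bearing into its tray

### The job

Two dip tubs hang in tilting cradles on the bench. With its red-handled lever, tip the black tub right over so that the wheel bearing inside drops into the tray in front of it, then swing the tub back fully upright and let go of the lever. Leave the blue tub upright as it is.

Things in the scene. Friction and masses are not known exactly. Their poses are not given: they have to be found in the camera images.
- black_grip (a point): Middle of the free part of the BLACK tub's red lever handle: level bar 18 mm thick, 80 mm long, 195 mm above the bench, clear above and 40 mm to its outer end. Axes turn with the cradle. y: along bar and pivot, outward from the tub. Tub upright: z up, x level over the tray, away from the robot within 0.2 rad. The pivot line is 89 mm in +x and 45 mm in -z from here, so the handle circles it at 100 mm.
- black_cradle (a joint): Tilt of the black tub and lever, rad: 0 upright at its stop, lever leaning 1.1 back to the robot. Pushing the handle up and over, away from the robot, raises it: at 1.1 the lever is upright, by 2.2 the bearing slides out, stop at 2.35. Stiff: about 6 N at the handle moves it; it stays where left. Pivot 150 mm above the bench, between yellow posts 172 mm tall; the handle point is 49 mm outside one post.
- black_tray: Open aluminium tray standing loose on the bench in front of the black tub's stand, away from the robot, already in the right place. 210 mm along x, 220 mm along y, walls 45 mm high and 4 mm thick. Origin at the centre of its underside; z up, x away from the stand.
- bearing: Steel wheel bearing with red seals, disc 47 mm across, 14 mm thick, about 0.11 kg, at the start flat in the bottom of the black tub (open pot 126 mm across the rim, 85 mm tall, rim 195 mm above the bench, centre 45 mm behind the pivot and 145 mm from the handle point along the bar). Origin at the centre of one flat face, z along its axis.
- blue_grip (a point): Same point on the lever handle of the BLUE tub's cradle, a twin of the black one with the same sizes and axes and its own tray; either tub may be on the left. It holds two spacers and must not be tipped: its z axis is straight up while the tub is upright.
Mind the look-alikes: they are no part of the job. Of the things shaped like the bearing, the steel one is meant.

How it is judged:
By the outcome, as a careful person would: the job done as asked, in the order asked, and still so for the second after the job is handed in, with the robot touching nothing.
It also fails if it takes over 48 s, if anything falls off the work surface, if the arm or the gripper's body presses on something with over 40 N, if the wrist force passes 120 N, or if a joint passes its speed limit or range.

### The arm

A 6-joint arm with a two-finger parallel gripper is mounted at the origin on the work surface. World frame = base frame: x ahead of the robot, y to its left, z up, the work surface at z = 0. Lengths are in m, angles in rad, forces in N, time in s.
With the tool pointing down it reaches from about 0.35 to 0.775 m from the base axis. Payload 5.5 kg.
Tool frame: the origin (TCP) lies on the centre line of the jaws, within the pads' length; the fingertips stand 17 mm ahead of it and the grasp point (between the pads) lies 2 mm behind it; z points along the fingers, y is the direction in which the jaws open and shut (so a half turn about z gives the same grasp; the last joint's range is limited). The gripper opens to 85 mm and grips with 20 to 120 N. Pads are 22 mm wide; open, the fingers measure 114 mm over their backs; the gripper's body (76 mm by 85 mm) begins 54 mm behind the grasp point. The pads swing forward as they close: fully open they stand 13 mm farther back than shut.
Start: joints at [1.014, 0.313, 0.046, 1.304, 0, 1.431], TCP at [0.233, 0.526, 0.248] pointing down, gripper open.
Joint ranges: [-2.76, 2.76], [-0.86, 1.69], [-1.03, 1.26], [-2.2, 2.34], [-1.47, 1.5], [-3.14, 3.14]. Speed limits (rad/s): [2.57, 2.57, 3.14, 3.14, 3.14, 3.14].

### API

Orientations are given as a unit quaternion [w, x, y, z].
In Python, from workcell import env gives the robot as it stands.
- The arm moves only by the tool servo_tool, never from a script. Its argument "increments" is a list of rows, each an object of numbers: "claw": the closure, from 0 (fully open) to 1 (shut); "x", "y", "z": the shift along the world's x, y, z in units of 25 mm (1.0 is 25 mm); "ax", "ay", "az": the turn, a rotation vector about the world's x, y, z in units of 8 degrees (1.0 is 8 degrees). A call has 1 to 5 rows; each row shifts and turns the commanded pose from where the row before left it; what a row does not reach is not made up. A row lasts 1/10 s, in which the tool goes at most 50 mm and 8.59 degrees, less where a joint would pass 70% of its speed; a pose out of reach is approached as far as the arm can. A call is refused whole if a number of a shift passes 1 or a number of a turn 1, either way. A call with a gripper value outside its range is refused whole. The fingers move at their own pace and stop on an object; "newtons" is the grip in N (left out, the last holds). Time passes only in rows, so rows that do not move let the fingers close. It gives the time, the measured TCP pose, the force and the opening at its end, in the units of the state.
- env.get_state(): the state, without advancing time (a new reading comes with each control period).
- env.read_camera(name): name is "side" or "top"; returns the picture (384x512x3 uint8, red, green, blue); there is no depth.
- env.calibration(name): a dict with "K" (3x3 intrinsics, pixels), "world_to_cam" (4x4, takes a point from world to camera coordinates). Camera axes: x right, y down, z forward; pixel columns grow to the right and rows downward; lengths in m; the calibration is good to about 2 mm. A picture is of the moment at which its call begins. calibration takes no time and is no camera call.
- env.hand_in(): hands the job in, once; it reports no verdict.
The state is a dict: "clock": time; "joint_pos": joint angles; "qvel": joint speeds; "tau": joint torques, N m; "tcp_pos": TCP position; "orientation": TCP orientation; "wrist_force": force on the tool from outside, world axes, zero at the start; "ft_torque": the same for the moment, N m; "finger_gap": finger opening in m.
Only numpy, scipy, OpenCV 4.12 (cv2) and the standard library are available. Lean on these libraries where they do the work, as an engineer would, in place of code of your own. Each camera call takes 0.05 s, during which the arm holds its last target.

## Working session

There is one attempt and no reset: what is moved stays moved. The work goes in short steps, Python scripts to look and compute and a tool call to move; the robot and the scene stay as the last step left them, time stands still between calls to the robot, and variables do not carry over. Pictures are saved under pics/ and viewed, and the job is handed in when it is done.

Besides the shell and the picture viewer there is one more tool, called after "Request:" by a JSON object that holds its "op" and its "data", one argument or row to a line. servo_tool: Moves the arm, as the interface text tells. Its arguments: {"type":"object","properties":{"increments":{"type":"array"},"newtons":{"type":"number"}},"required":["increments"]}

```bash
mkdir -p pics; ls; python3 - <<'E'
from workcell import env
import cv2
print(env.get_state())
for n in("side","top"):
    c=env.calibration(n);print(n,c)
    cv2.imwrite(f"pics/{n}0.png",env.read_camera(n)[:,:,::-1])
E
```

```text
pics
{'clock': 0.0, 'joint_pos': array([ 1.01441342e+00,  3.14031579e-01,  4.49711962e-02,  1.30359628e+00,
       -7.66417621e-06,  1.43114766e+00]), 'qvel': array([-0.00114772, -0.00095544, -0.0025424 , -0.0015221 , -0.00145126,
        0.00074069]), 'tau': array([-1.38305953e-03, -4.80629396e+01,  2.98532295e+01,  1.93020335e-02,
        3.77800609e-05, -1.51830267e-05]), 'tcp_pos': array([0.23252559, 0.52535935, 0.24738792]), 'orientation': array([-3.13615228e-04,  2.06862523e-01,  9.78369578e-01, -8.75710805e-04]), 'wrist_force': array([-0.58162204, -0.5676703 ,  0.15156179]), 'ft_torque': array([ 0.03496853, -0.023138  , -0.00582995]), 'finger_gap': 0.08544325346258763}
side {'K': array([[413.73186105,   0.        , 255.59676165],
       [  0.        , 413.73186105, 199.13670753],
       [  0.        ,   0.        ,   1.        ]]), 'world_to_cam': array([[ 0.99336508, -0.11473051, -0.0079199 , -0.55262946],
       [-0.07606311, -0.60379746, -0.7935005 ,  0.10571095],
       [ 0.0862567 ,  0.7888381 , -0.60851807,  1.14801409],
       [ 0.        ,  0.        ,  0.        ,  1.        ]])}
top {'K': array([[365.34423443,   0.        , 261.04774648],
       [  0.        , 365.34423443, 189.25702625],
       [  0.        ,   0.        ,   1.        ]]), 'world_to_cam': array([[-0.02828038, -0.99957114, -0.00760013, -0.05424776],
       [-0.99204127,  0.02899897, -0.1225283 ,  0.58805901],
       [ 0.12269615,  0.0040745 , -0.99243592,  1.1297497 ],
       [ 0.        ,  0.        ,  0.        ,  1.        ]])}
```

View pics/side0.png

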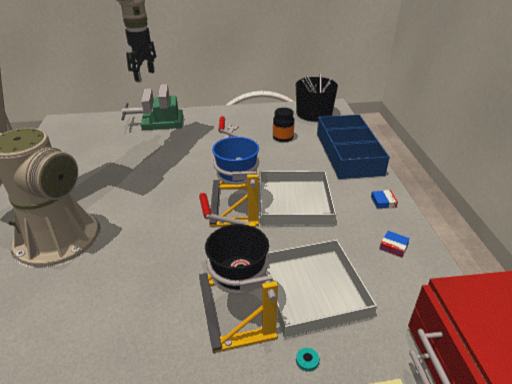

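View pics/top0.png

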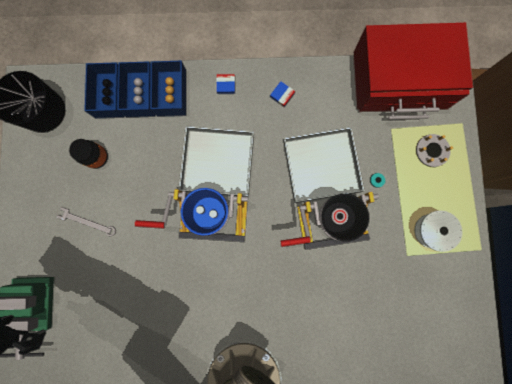

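The top view shows the black tub at (345,216), with the red-sealed bearing inside at (340,216) and its red lever at (296,241). The blue tub is at (205,210), with its lever at (150,224). The black tub's lever is therefore the one at (296,241), on the tub's left. I'll measure it and check an enlarged crop.

```bash
cat > h.py <<'E'
import numpy as np,cv2
from workcell import env
def ray(n,uv):
    c=env.calibration(n);T=c["world_to_cam"];R=T[:3,:3];t=T[:3,3]
    d=R.T@np.linalg.inv(c["K"])@np.array([uv[0],uv[1],1.]);return -R.T@t,d
def onz(n,uv,z):
    o,d=ray(n,uv);return o+d*(z-o[2])/d[2]
def tri(a,b):
    o1,d1=ray("side",a);o2,d2=ray("top",b)
    s=np.linalg.lstsq(np.c_[d1,-d2],o2-o1,rcond=None)[0]
    p,q=o1+d1*s[0],o2+d2*s[1];return (p+q)/2,np.linalg.norm(p-q)
def proj(n,p):
    c=env.calibration(n);T=c["world_to_cam"];q=c["K"]@(T[:3,:3]@p+T[:3,3]);return q[:2]/q[2]
def blobs(im,kind):
    h=cv2.cvtColor(im,cv2.COLOR_RGB2HSV)
    if kind=="red": m=((h[...,0]<8)|(h[...,0]>172))&(h[...,1]>150)&(h[...,2]>70)
    if kind=="yel": m=(h[...,0]>15)&(h[...,0]<32)&(h[...,1]>150)&(h[...,2]>90)
    m=m.astype(np.uint8)
    n,l,s,c=cv2.connectedComponentsWithStats(m)
    return [(l==i,s[i],c[i]) for i in range(1,n) if s[i][4]>25]
E
python3 - <<'E'
from h import *
for n in("side","top"):
    im=cv2.imread(f"pics/{n}0.png")[:,:,::-1].copy()
    for k in("red","yel"):
        for m,s,c in blobs(im,k):
            r=cv2.minAreaRect(np.argwhere(m)[:,::-1].astype(np.float32))
            print(n,k,s,c.round(1),np.round(cv2.boxPoints(r),1).tolist(), onz(n,c,.195).round(3))
im=cv2.imread("pics/top0.png")[110:260,120:400]
cv2.imwrite("pics/crop0.png",cv2.resize(im,None,fx=2.8,fy=2.8,interpolation=2))
E
```

```text
side red [219 116   6  14  59] [221.5 122.6] [[218.0, 128.8000030517578], [220.1999969482422, 115.69999694824219], [224.89999389648438, 116.5], [222.6999969482422, 129.60000610351562]] [0.481 0.246 0.195]
side red [200 193  11  23 150] [204.5 203.8] [[197.89999389648438, 193.8000030517578], [204.89999389648438, 192.0], [210.6999969482422, 213.5], [203.60000610351562, 215.39999389648438]] [ 0.423 -0.152  0.195]
side red [381 241  23  12  96] [390.  246.8] [[379.0, 248.0], [381.3999938964844, 240.8000030517578], [403.8999938964844, 248.3000030517578], [401.5, 255.5]] [ 0.79  -0.339  0.195]
side red [ 409  271  103  113 9025] [469.1 325.5] [[409.0, 271.0], [511.0, 271.0], [511.0, 383.0], [409.0, 383.0]] [ 0.85  -0.533  0.195]
side red [427 360  15  24 128] [433.8 372.9] [[424.79998779296875, 362.6000061035156], [430.0, 360.0], [441.3999938964844, 382.79998779296875], [436.20001220703125, 385.3999938964844]] [ 0.755 -0.606  0.195]
side yel [219 174  40  53 774] [245.7 199.3] [[218.6999969482422, 174.6999969482422], [257.0, 173.89999389648438], [258.1000061035156, 225.89999389648438], [21
[... 2064 characters left out ...]
999969482422], [373.29998779296875, 200.8000030517578], [369.20001220703125, 201.5]] [ 0.538 -0.371  0.195]
top yel [305 202   6  33  81] [307.9 213.7] [[304.8999938964844, 202.10000610351562], [309.6000061035156, 201.6999969482422], [311.79998779296875, 233.89999389648438], [307.20001220703125, 234.1999969482422]] [ 0.496 -0.197  0.195]
top yel [298 207   7  30  72] [301.1 223.4] [[297.20001220703125, 207.10000610351562], [299.8999938964844, 206.6999969482422], [304.79998779296875, 235.89999389648438], [302.1000061035156, 236.3000030517578]] [ 0.47  -0.178  0.195]
top yel [180 221   9  11  41] [183.4 228.2] [[180.0, 221.0], [188.0, 221.0], [188.0, 231.0], [180.0, 231.0]] [0.466 0.142 0.195]
```

View pics/crop0.png

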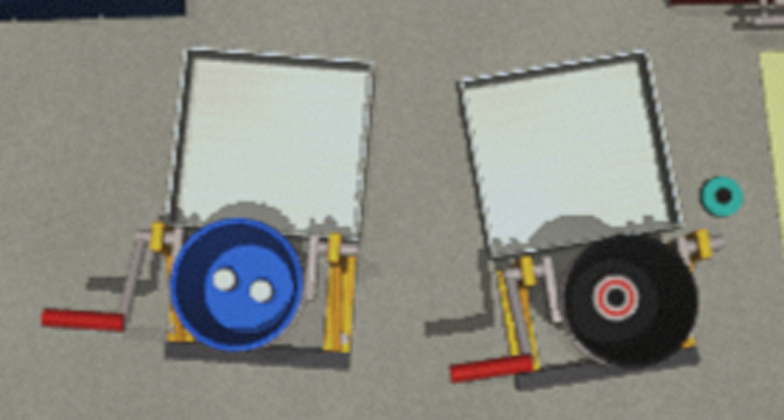

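The crop confirms it. The black tub (crop 617,297) holds the red-sealed steel bearing, and its lever is at crop (490,368). The blue tub holds two spacers. The teal ring and the parts on the yellow mat are look-alikes. Next I'll measure the grip point and yaw.

```bash
python3 - <<'E'
from h import *
p,e=tri((204.5,203.8),(295.3,241.1));print("grip tri",p.round(4),e)
a=onz("top",(281.,243.),.195);b=onz("top",(309.2,239.4),.195)
print("bar",a,b,np.linalg.norm(a-b),"yaw",np.degrees(np.arctan2(-(a-b)[0],(a-b)[1])))
q1=onz("top",(120+528/2.8,110+268/2.8),.172);q2=onz("top",(120+703/2.8,110+243/2.8),.172)
print("posts",q1,q2,np.linalg.norm(q1-q2),"yaw",np.degrees(np.arctan2(-(q1-q2)[0],(q1-q2)[1])))
# black tray rim corners (top of walls z .045)
c=[onz("top",(120+u/2.8,110+v/2.8),.045) for u,v in((460,82),(642,54),(680,228),(490,258))]
print(np.round(c,3), [np.degrees(np.arctan2(-(c[i]-c[j])[0],(c[i]-c[j])[1])) for i,j in((0,1),(3,2))])
im=cv2.imread("pics/side0.png")[180:300,185:305];cv2.imwrite("pics/crop1.png",cv2.resize(im,None,fx=5,fy=5,interpolation=2))
E
```

```text
grip tri [ 0.423  -0.1598  0.201 ] 0.00019329413474176464
bar [ 0.41876827 -0.12153313  0.195     ] [ 0.42625239 -0.19805012  0.195     ] 0.07688213564165926 yaw 5.586326762175178
posts [ 0.51918847 -0.20325617  0.172     ] [ 0.53918302 -0.37924223  0.172     ] 0.17711825517948923 yaw 6.481830895166633
[[ 0.745 -0.151  0.045]
 [ 0.772 -0.361  0.045]
 [ 0.569 -0.392  0.045]
 [ 0.541 -0.177  0.045]] [np.float64(7.2206175656705405), np.float64(7.3332309160733145)]
```

View pics/crop1.png

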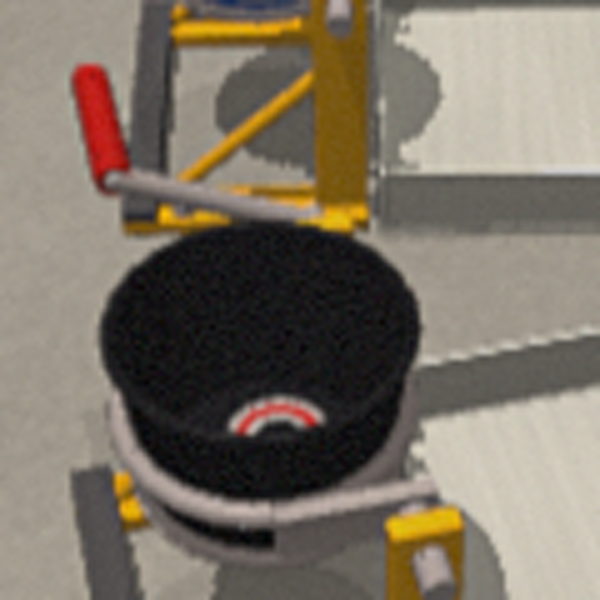

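The lever bar is round (crop1, red end at about 90,75 to 115,180). Grip is near (0.423, -0.159, 0.195) with yaw about 7°. I'll move over it high, with the tool pointing down.

Request:
{"op": "servo_tool", "data": {
  "increments": [
    {"claw": 0,"x": 0.8,"y": -0.8,"z": 0.6,"az": -0.5},
    {"claw": 0,"x": 0.8,"y": -1,"z": 0.6,"az": -0.5},
    {"claw": 0,"x": 0.8,"y": -1,"z": 0.6,"az": -0.5},
    {"claw": 0,"x": 0.8,"y": -1,"z": 0.4,"az": -0.5},
    {"claw": 0,"x": 0.8,"y": -1,"az": -0.5}
  ]
}}

```text
schema error: expected keys claw, x, y, z, ax, ay, az
```

Request:
{"op": "servo_tool", "data": {
  "increments": [
    {"claw": 0,"x": 0.8,"y": -1,"az": -0.5},
    {"claw": 0,"x": 0.8,"y": -1,"az": -0.5},
    {"claw": 0,"x": 0.8,"y": -1,"az": -0.5},
    {"claw": 0,"x": 0.8,"y": -1,"az": -0.5},
    {"claw": 0,"x": 0.4,"y": -1,"az": -0.5}
  ]
}}

```text
schema error: expected keys claw, x, y, z, ax, ay, az
```

Request:
{"op": "servo_tool", "data": {
  "increments": [
    {"claw": 0,"y": -1,"az": -0.4},
    {"claw": 0,"y": -1,"az": -0.4},
    {"claw": 0,"y": -1,"az": -0.4},
    {"claw": 0,"y": -1,"az": -0.4},
    {"claw": 0,"y": -1,"az": -0.4}
  ]
}}

```text
schema error: expected keys claw, x, y, z, ax, ay, az
```

Request:
{"op": "servo_tool", "data": {
  "increments": [
    {"claw": 0,"y": -1,"az": -0.4},
    {"claw": 0,"y": -1},
    {"claw": 0,"y": -1},
    {"claw": 0,"y": -1},
    {"claw": 0,"y": -1}
  ]
}}

```text
schema error: expected keys claw, x, y, z, ax, ay, az
```

Request:
{"op": "servo_tool", "data": {
  "increments": [
    {"claw": 0,"y": -1},
    {"claw": 0,"y": -1},
    {"claw": 0,"y": -1},
    {"claw": 0,"y": -1},
    {"claw": 0,"y": -1}
  ]
}}

```text
schema error: expected keys claw, x, y, z, ax, ay, az
```

Every row needs all seven keys.

Request:
{"op": "servo_tool", "data": {
  "increments": [
    {"claw": 0,"x": 0.8,"y": -0.8,"z": 0.6,"ax": 0,"ay": 0,"az": -0.5},
    {"claw": 0,"x": 0.8,"y": -1,"z": 0.6,"ax": 0,"ay": 0,"az": -0.5},
    {"claw": 0,"x": 0.8,"y": -1,"z": 0.6,"ax": 0,"ay": 0,"az": -0.5},
    {"claw": 0,"x": 0.8,"y": -1,"z": 0.4,"ax": 0,"ay": 0,"az": -0.5},
    {"claw": 0,"x": 0.8,"y": -1,"z": 0,"ax": 0,"ay": 0,"az": -0.5}
  ]
}}

```text
clock: 0.6
tcp_pos: [0.3338, 0.4052, 0.3046]
orientation: [0.001, 0.375, 0.927, 0.001]
wrist_force: [0.9, 1.0, -0.1]
finger_gap: 0.0852
```

Request:
{"op": "servo_tool", "data": {
  "increments": [
    {"claw": 0,"x": 0.8,"y": -1,"z": 0,"ax": 0,"ay": 0,"az": -0.5},
    {"claw": 0,"x": 0.8,"y": -1,"z": 0,"ax": 0,"ay": 0,"az": -0.5},
    {"claw": 0,"x": 0.8,"y": -1,"z": 0,"ax": 0,"ay": 0,"az": -0.5},
    {"claw": 0,"x": 0.8,"y": -1,"z": 0,"ax": 0,"ay": 0,"az": -0.5},
    {"claw": 0,"x": 0.4,"y": -1,"z": 0,"ax": 0,"ay": 0,"az": -0.5}
  ]
}}

```text
clock: 1.1
tcp_pos: [0.424, 0.2795, 0.3027]
orientation: [-0.0, 0.531, 0.848, -0.0]
wrist_force: [0.6, 0.4, -0.3]
finger_gap: 0.0852
```

Request:
{"op": "servo_tool", "data": {
  "increments": [
    {"claw": 0,"x": 0,"y": -1,"z": 0,"ax": 0,"ay": 0,"az": -0.4},
    {"claw": 0,"x": 0,"y": -1,"z": 0,"ax": 0,"ay": 0,"az": -0.4},
    {"claw": 0,"x": 0,"y": -1,"z": 0,"ax": 0,"ay": 0,"az": -0.4},
    {"claw": 0,"x": 0,"y": -1,"z": 0,"ax": 0,"ay": 0,"az": -0.4},
    {"claw": 0,"x": 0,"y": -1,"z": 0,"ax": 0,"ay": 0,"az": -0.4}
  ]
}}

```text
clock: 1.6
tcp_pos: [0.4224, 0.1548, 0.3029]
orientation: [-0.0, 0.643, 0.766, -0.0]
wrist_force: [1.1, -0.2, -0.1]
finger_gap: 0.0858
```

Request:
{"op": "servo_tool", "data": {
  "increments": [
    {"claw": 0,"x": 0,"y": -1,"z": 0,"ax": 0,"ay": 0,"az": -0.4},
    {"claw": 0,"x": 0,"y": -1,"z": 0,"ax": 0,"ay": 0,"az": 0},
    {"claw": 0,"x": 0,"y": -1,"z": 0,"ax": 0,"ay": 0,"az": 0},
    {"claw": 0,"x": 0,"y": -1,"z": 0,"ax": 0,"ay": 0,"az": 0},
    {"claw": 0,"x": 0,"y": -1,"z": 0,"ax": 0,"ay": 0,"az": 0}
  ]
}}

```text
clock: 2.1
tcp_pos: [0.4224, 0.0298, 0.303]
orientation: [-0.0, 0.663, 0.748, -0.0]
wrist_force: [1.0, 0.9, 0.3]
finger_gap: 0.0853
```

Request:
{"op": "servo_tool", "data": {
  "increments": [
    {"claw": 0,"x": 0,"y": -1,"z": 0,"ax": 0,"ay": 0,"az": 0},
    {"claw": 0,"x": 0,"y": -1,"z": 0,"ax": 0,"ay": 0,"az": 0},
    {"claw": 0,"x": 0,"y": -1,"z": 0,"ax": 0,"ay": 0,"az": 0},
    {"claw": 0,"x": 0,"y": -1,"z": 0,"ax": 0,"ay": 0,"az": 0},
    {"claw": 0,"x": 0,"y": -1,"z": 0,"ax": 0,"ay": 0,"az": 0}
  ]
}}

```text
clock: 2.6
tcp_pos: [0.4224, -0.0951, 0.303]
orientation: [-0.0, 0.663, 0.748, -0.0]
wrist_force: [0.8, 0.7, -0.3]
finger_gap: 0.0858
```

Request:
{"op": "servo_tool", "data": {
  "increments": [
    {"claw": 0,"x": 0,"y": -1,"z": 0,"ax": 0,"ay": 0,"az": 0},
    {"claw": 0,"x": 0,"y": -1,"z": -0.5,"ax": 0,"ay": 0,"az": 0},
    {"claw": 0,"x": 0,"y": -0.3,"z": -1,"ax": 0,"ay": 0,"az": 0},
    {"claw": 0,"x": 0,"y": 0,"z": -1,"ax": 0,"ay": 0,"az": 0},
    {"claw": 0,"x": 0,"y": 0,"z": -0.5,"ax": 0,"ay": 0,"az": 0}
  ]
}}

```text
clock: 3.1
tcp_pos: [0.4215, -0.1515, 0.2259]
orientation: [-0.002, 0.664, 0.748, -0.0]
wrist_force: [-0.1, 0.6, -0.6]
finger_gap: 0.0853
```

Request:
{"op": "servo_tool", "data": {
  "increments": [
    {"claw": 0,"x": 0,"y": 0,"z": -0.7,"ax": 0,"ay": 0,"az": 0},
    {"claw": 0,"x": 0,"y": 0,"z": -0.7,"ax": 0,"ay": 0,"az": 0},
    {"claw": 0,"x": 0,"y": 0,"z": 0,"ax": 0,"ay": 0,"az": 0}
  ]
}}

```text
clock: 3.4
tcp_pos: [0.4211, -0.1507, 0.1909]
orientation: [-0.002, 0.663, 0.748, -0.0]
wrist_force: [0.8, 0.3, -0.5]
finger_gap: 0.0855
```

```bash
python3 - <<'E'
from h import *
s=env.get_state();print(s["tcp_pos"],s["wrist_force"],s["joint_pos"])
a=env.read_camera("side")[150:330,130:330];b=env.read_camera("top")[170:280,220:400]
cv2.imwrite("pics/a1.png",np.hstack([cv2.resize(a,(400,360)),cv2.resize(b,(400,360))])[:,:,::-1])
E
```

```text
[ 0.42106696 -0.15073508  0.19093385] [ 0.76109997  0.27302987 -0.48950872] [-5.23661940e-01  9.93318097e-02 -3.67160051e-01  1.10938880e+00
  7.36782651e-05  9.26469849e-01]
```

View pics/a1.png

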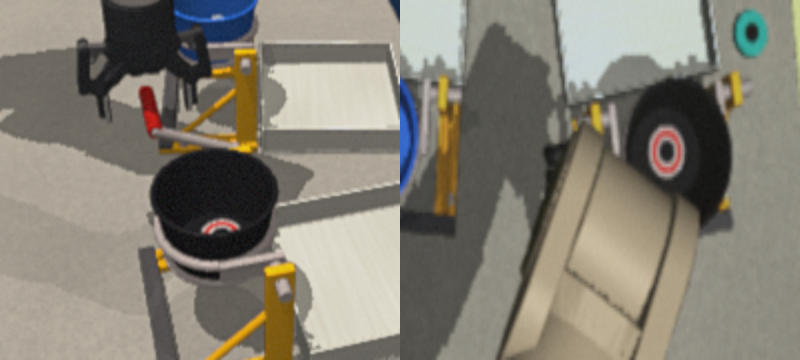

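The jaws straddle the red bar: the fingertips are at about (110,115) and (205,80), with the bar at (150,108) between them. I'll close gently.

Request:
{"op": "servo_tool", "data": {
  "increments": [
    {"claw": 1,"x": 0,"y": 0,"z": 0,"ax": 0,"ay": 0,"az": 0},
    {"claw": 1,"x": 0,"y": 0,"z": 0,"ax": 0,"ay": 0,"az": 0},
    {"claw": 1,"x": 0,"y": 0,"z": 0,"ax": 0,"ay": 0,"az": 0},
    {"claw": 1,"x": 0,"y": 0,"z": 0,"ax": 0,"ay": 0,"az": 0},
    {"claw": 1,"x": 0,"y": 0,"z": 0,"ax": 0,"ay": 0,"az": 0}
  ],
  "newtons": 35
}}

```text
clock: 4.0
tcp_pos: [0.4225, -0.1518, 0.1937]
orientation: [0.0, 0.663, 0.748, -0.0]
wrist_force: [-0.1, -0.3, 3.5]
finger_gap: 0.017
```

Request:
{"op": "servo_tool", "data": {
  "increments": [
    {"claw": 1,"x": 0,"y": 0,"z": 0,"ax": 0,"ay": 0,"az": 0},
    {"claw": 1,"x": 0,"y": 0,"z": 0,"ax": 0,"ay": 0,"az": 0},
    {"claw": 1,"x": 0,"y": 0,"z": 0,"ax": 0,"ay": 0,"az": 0}
  ]
}}

```text
clock: 4.3
tcp_pos: [0.4226, -0.1518, 0.1937]
orientation: [0.0, 0.663, 0.748, -0.0]
wrist_force: [-3.1, -1.0, 5.2]
finger_gap: 0.0166
```

```bash
python3 - <<'E'
import numpy as np
a=np.arctan2(89,45);ph=np.r_[np.arange(0,2.31,.115)]
P=np.c_[-np.sin(a-ph),np.cos(a-ph)]*.1
d=np.diff(P,axis=0)/.025;e=np.radians(7)
for f,r in zip(ph[1:],d):print(round(f,3),np.round([r[0]*np.cos(e),r[0]*np.sin(e),r[1]],2))
E
```

```text
0.115 [0.23 0.03 0.4 ]
0.23 [0.27 0.03 0.37]
0.345 [0.31 0.04 0.33]
0.46 [0.35 0.04 0.3 ]
0.575 [0.38 0.05 0.25]
0.69 [0.41 0.05 0.21]
0.805 [0.43 0.05 0.16]
0.92 [0.44 0.05 0.11]
1.035 [0.45 0.06 0.06]
1.15 [0.46 0.06 0.  ]
1.265 [ 0.45  0.06 -0.05]
1.38 [ 0.45  0.05 -0.1 ]
1.495 [ 0.43  0.05 -0.15]
1.61 [ 0.41  0.05 -0.2 ]
1.725 [ 0.39  0.05 -0.25]
1.84 [ 0.35  0.04 -0.29]
1.955 [ 0.32  0.04 -0.33]
2.07 [ 0.28  0.03 -0.36]
2.185 [ 0.24  0.03 -0.39]
2.3 [ 0.19  0.02 -0.42]
```

Request:
{"op": "servo_tool", "data": {
  "increments": [
    {"claw": 1,"x": 0.23,"y": 0.03,"z": 0.4,"ax": 0,"ay": 0,"az": 0},
    {"claw": 1,"x": 0.27,"y": 0.03,"z": 0.37,"ax": 0,"ay": 0,"az": 0},
    {"claw": 1,"x": 0,"y": 0,"z": 0,"ax": 0,"ay": 0,"az": 0}
  ]
}}

```text
clock: 4.6
tcp_pos: [0.4334, -0.1504, 0.2122]
orientation: [-0.002, 0.663, 0.748, -0.002]
wrist_force: [-8.6, -1.6, 4.8]
finger_gap: 0.0167
```

Request:
{"op": "servo_tool", "data": {
  "increments": [
    {"claw": 1,"x": 0.31,"y": 0.04,"z": 0.33,"ax": 0,"ay": 0,"az": 0},
    {"claw": 1,"x": 0.35,"y": 0.04,"z": 0.3,"ax": 0,"ay": 0,"az": 0},
    {"claw": 1,"x": 0.38,"y": 0.05,"z": 0.25,"ax": 0,"ay": 0,"az": 0},
    {"claw": 1,"x": 0,"y": 0,"z": 0,"ax": 0,"ay": 0,"az": 0}
  ]
}}

```text
clock: 5.0
tcp_pos: [0.4561, -0.1475, 0.2355]
orientation: [-0.003, 0.664, 0.748, -0.005]
wrist_force: [-21.8, -4.3, 19.7]
finger_gap: 0.0166
```

```bash
python3 - <<'E'
from h import *
s=env.get_state();print(s["tcp_pos"],s["wrist_force"],s["ft_torque"])
a=env.read_camera("side")[150:330,130:330]
cv2.imwrite("pics/a2.png",cv2.resize(a,(600,540))[:,:,::-1])
E
```

```text
[ 0.45611698 -0.1474929   0.23551708] [-21.81257544  -4.3229333   19.73319034] [-0.75776795  4.72420558  0.04180832]
```

View pics/a2.png

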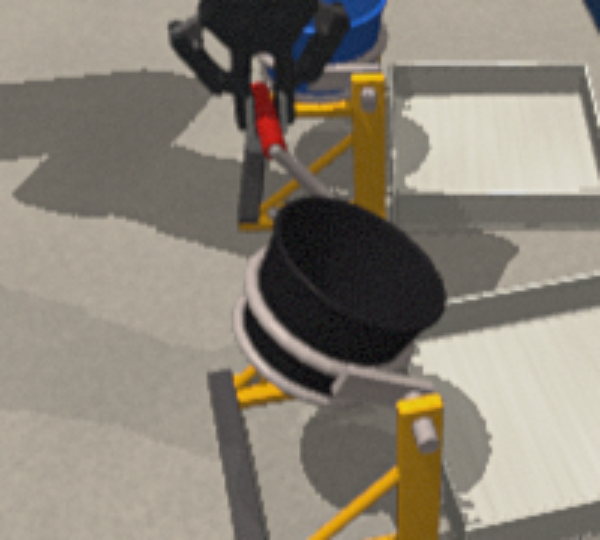

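Request:
{"op": "servo_tool", "data": {
  "increments": [
    {"claw": 1,"x": 0.35,"y": 0.05,"z": 0.27,"ax": 0,"ay": 0,"az": 0},
    {"claw": 1,"x": 0.43,"y": 0.05,"z": 0.2,"ax": 0,"ay": 0,"az": 0},
    {"claw": 1,"x": 0.44,"y": 0.05,"z": 0.13,"ax": 0,"ay": 0,"az": 0},
    {"claw": 1,"x": 0,"y": 0,"z": 0,"ax": 0,"ay": 0,"az": 0}
  ]
}}

```text
clock: 5.45
tcp_pos: [0.4907, -0.1433, 0.2508]
orientation: [-0.001, 0.663, 0.748, -0.001]
wrist_force: [-8.7, -0.2, 11.6]
finger_gap: 0.0168
```

Request:
{"op": "servo_tool", "data": {
  "increments": [
    {"claw": 1,"x": 0.45,"y": 0.06,"z": 0.08,"ax": 0,"ay": 0,"az": 0},
    {"claw": 1,"x": 0.46,"y": 0.06,"z": 0.02,"ax": 0,"ay": 0,"az": 0},
    {"claw": 1,"x": 0.45,"y": 0.06,"z": -0.05,"ax": 0,"ay": 0,"az": 0},
    {"claw": 1,"x": 0,"y": 0,"z": 0,"ax": 0,"ay": 0,"az": 0}
  ]
}}

```text
clock: 5.85
tcp_pos: [0.5254, -0.1388, 0.2506]
orientation: [-0.001, 0.663, 0.748, -0.001]
wrist_force: [-3.0, -2.2, 2.1]
finger_gap: 0.017
```

Request:
{"op": "servo_tool", "data": {
  "increments": [
    {"claw": 1,"x": 0.45,"y": 0.05,"z": -0.1,"ax": 0,"ay": 0,"az": 0},
    {"claw": 1,"x": 0.43,"y": 0.05,"z": -0.15,"ax": 0,"ay": 0,"az": 0},
    {"claw": 1,"x": 0.41,"y": 0.05,"z": -0.2,"ax": 0,"ay": 0,"az": 0},
    {"claw": 1,"x": 0,"y": 0,"z": 0,"ax": 0,"ay": 0,"az": 0}
  ]
}}

```text
clock: 6.25
tcp_pos: [0.5578, -0.1347, 0.2385]
orientation: [-0.001, 0.663, 0.749, -0.001]
wrist_force: [-1.3, -0.3, -2.0]
finger_gap: 0.0163
```

```bash
python3 - <<'E'
from h import *
a=env.read_camera("side")[110:330,160:400]
cv2.imwrite("pics/a3.png",cv2.resize(a,(600,550))[:,:,::-1])
E
```

```text
(no output)
```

View pics/a3.png

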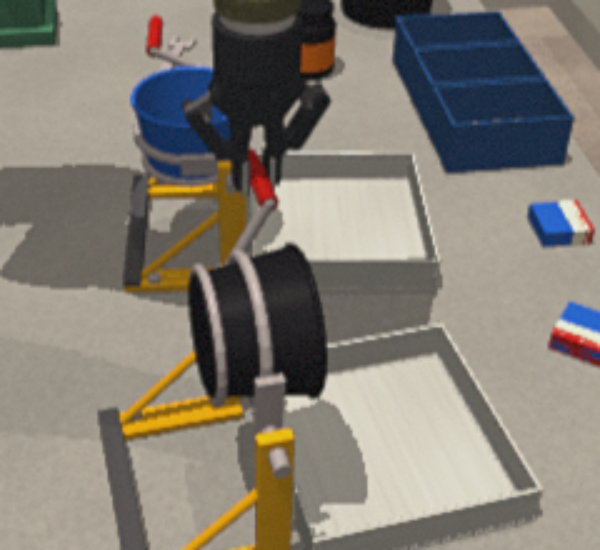

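The bar is still in the jaws (262,180), the tub lies about on its side, and the blue tub hasn't moved.

Request:
{"op": "servo_tool", "data": {
  "increments": [
    {"claw": 1,"x": 0.39,"y": 0.05,"z": -0.25,"ax": 0,"ay": 0,"az": 0},
    {"claw": 1,"x": 0.35,"y": 0.04,"z": -0.29,"ax": 0,"ay": 0,"az": 0},
    {"claw": 1,"x": 0.32,"y": 0.04,"z": -0.33,"ax": 0,"ay": 0,"az": 0},
    {"claw": 1,"x": 0,"y": 0,"z": 0,"ax": 0,"ay": 0,"az": 0}
  ]
}}

```text
clock: 6.7
tcp_pos: [0.5844, -0.1314, 0.2169]
orientation: [-0.001, 0.663, 0.749, -0.0]
wrist_force: [-2.4, -0.5, -2.6]
finger_gap: 0.0169
```

Request:
{"op": "servo_tool", "data": {
  "increments": [
    {"claw": 1,"x": 0.28,"y": 0.03,"z": -0.36,"ax": 0,"ay": 0,"az": 0},
    {"claw": 1,"x": 0.24,"y": 0.03,"z": -0.39,"ax": 0,"ay": 0,"az": 0},
    {"claw": 1,"x": 0.15,"y": 0.02,"z": -0.3,"ax": 0,"ay": 0,"az": 0},
    {"claw": 1,"x": 0,"y": 0,"z": 0,"ax": 0,"ay": 0,"az": 0},
    {"claw": 1,"x": 0,"y": 0,"z": 0,"ax": 0,"ay": 0,"az": 0}
  ]
}}

```text
clock: 7.2
tcp_pos: [0.6007, -0.1294, 0.1907]
orientation: [-0.001, 0.663, 0.748, -0.0]
wrist_force: [-2.2, -0.7, -5.4]
finger_gap: 0.0171
```

```bash
python3 - <<'E'
from h import *
s=env.get_state();p=s["tcp_pos"];print(p,s["wrist_force"]); dx=(p[0]-.511)/.9925;dz=p[2]-.1485;print(np.hypot(dx,dz),np.arctan2(dx,dz)+1.103)
a=env.read_camera("side")[110:330,160:400]
b=env.read_camera("top")[110:260,250:410]
cv2.imwrite("pics/a4.png",np.hstack([cv2.resize(a,(400,370)),cv2.resize(b,(395,370))])[:,:,::-1])
E
```

```text
[ 0.60074433 -0.12942232  0.19068889] [-2.17556864 -0.67477935 -5.44132326]
0.09978040887319484 2.2372442902479803
```

View pics/a4.png

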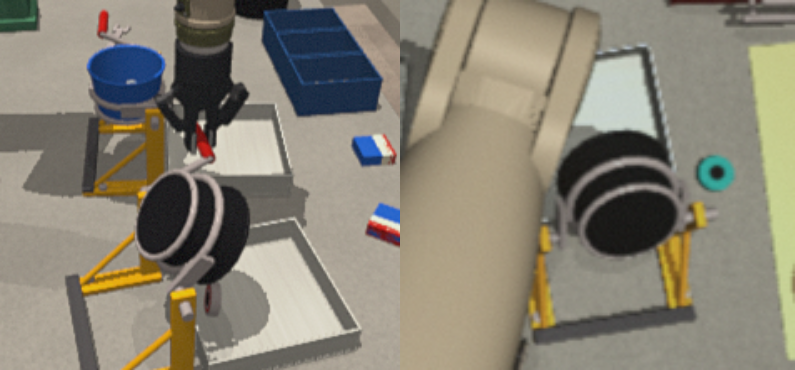

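The bearing is just dropping out (210,300). I'll go a bit further toward the stop and let it settle.

Request:
{"op": "servo_tool", "data": {
  "increments": [
    {"claw": 1,"x": 0.11,"y": 0.01,"z": -0.25,"ax": 0,"ay": 0,"az": 0},
    {"claw": 1,"x": 0.03,"y": 0,"z": -0.1,"ax": 0,"ay": 0,"az": 0},
    {"claw": 1,"x": 0,"y": 0,"z": 0,"ax": 0,"ay": 0,"az": 0},
    {"claw": 1,"x": 0,"y": 0,"z": 0,"ax": 0,"ay": 0,"az": 0},
    {"claw": 1,"x": 0,"y": 0,"z": 0,"ax": 0,"ay": 0,"az": 0}
  ]
}}

```text
clock: 7.8
tcp_pos: [0.6039, -0.1291, 0.1833]
orientation: [-0.001, 0.663, 0.749, -0.0]
wrist_force: [-7.1, 1.5, -0.2]
finger_gap: 0.0168
```

Request:
{"op": "servo_tool", "data": {
  "increments": [
    {"claw": 1,"x": 0,"y": 0,"z": 0,"ax": 0,"ay": 0,"az": 0},
    {"claw": 1,"x": 0,"y": 0,"z": 0,"ax": 0,"ay": 0,"az": 0},
    {"claw": 1,"x": 0,"y": 0,"z": 0,"ax": 0,"ay": 0,"az": 0},
    {"claw": 1,"x": 0,"y": 0,"z": 0,"ax": 0,"ay": 0,"az": 0},
    {"claw": 1,"x": 0,"y": 0,"z": 0,"ax": 0,"ay": 0,"az": 0}
  ]
}}

```text
clock: 8.3
tcp_pos: [0.6039, -0.1291, 0.1833]
orientation: [-0.001, 0.663, 0.749, -0.0]
wrist_force: [-5.4, 1.6, -0.1]
finger_gap: 0.0167
```

```bash
python3 - <<'E'
from h import *
s=env.get_state();p=s["tcp_pos"];print(p,s["wrist_force"]); dx=(p[0]-.511)/.9925;dz=p[2]-.1485;print(np.hypot(dx,dz),np.arctan2(dx,dz)+1.103)
a=env.read_camera("side")[110:330,160:400]
b=env.read_camera("top")[110:260,250:410]
cv2.imwrite("pics/a5.png",np.hstack([cv2.resize(a,(400,370)),cv2.resize(b,(395,370))])[:,:,::-1])
E
```

```text
[ 0.60391579 -0.12912314  0.18333296] [-5.44739528  1.61644692 -0.14863412]
0.09988819070813068 2.3175917863005795
```

View pics/a5.png

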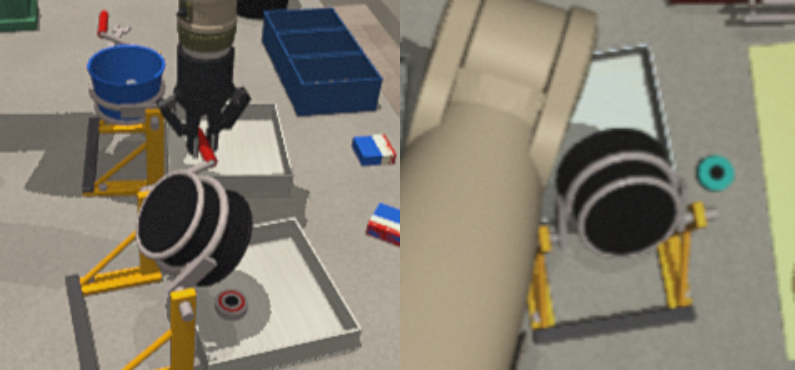

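The bearing lies flat in the tray at (232,303), clear of the tub. Now the return along the same arc.

Request:
{"op": "servo_tool", "data": {
  "increments": [
    {"claw": 1,"x": -0.14,"y": -0.01,"z": 0.35,"ax": 0,"ay": 0,"az": 0},
    {"claw": 1,"x": -0.15,"y": -0.02,"z": 0.3,"ax": 0,"ay": 0,"az": 0},
    {"claw": 1,"x": -0.24,"y": -0.03,"z": 0.39,"ax": 0,"ay": 0,"az": 0},
    {"claw": 1,"x": -0.28,"y": -0.03,"z": 0.36,"ax": 0,"ay": 0,"az": 0},
    {"claw": 1,"x": 0,"y": 0,"z": 0,"ax": 0,"ay": 0,"az": 0}
  ]
}}

```text
clock: 8.9
tcp_pos: [0.5834, -0.1317, 0.2199]
orientation: [0.0, 0.663, 0.748, -0.0]
wrist_force: [-5.0, 2.3, -0.2]
finger_gap: 0.0168
```

Request:
{"op": "servo_tool", "data": {
  "increments": [
    {"claw": 1,"x": -0.32,"y": -0.04,"z": 0.33,"ax": 0,"ay": 0,"az": 0},
    {"claw": 1,"x": -0.35,"y": -0.04,"z": 0.29,"ax": 0,"ay": 0,"az": 0},
    {"claw": 1,"x": -0.39,"y": -0.05,"z": 0.25,"ax": 0,"ay": 0,"az": 0},
    {"claw": 1,"x": 0,"y": 0,"z": 0,"ax": 0,"ay": 0,"az": 0}
  ]
}}

```text
clock: 9.3
tcp_pos: [0.5579, -0.1349, 0.2423]
orientation: [0.002, 0.663, 0.748, 0.001]
wrist_force: [-0.2, 4.2, 4.5]
finger_gap: 0.0167
```

Request:
{"op": "servo_tool", "data": {
  "increments": [
    {"claw": 1,"x": -0.41,"y": -0.05,"z": 0.2,"ax": 0,"ay": 0,"az": 0},
    {"claw": 1,"x": -0.43,"y": -0.05,"z": 0.15,"ax": 0,"ay": 0,"az": 0},
    {"claw": 1,"x": -0.45,"y": -0.05,"z": 0.1,"ax": 0,"ay": 0,"az": 0},
    {"claw": 1,"x": 0,"y": 0,"z": 0,"ax": 0,"ay": 0,"az": 0}
  ]
}}

```text
clock: 9.7
tcp_pos: [0.5281, -0.1386, 0.2552]
orientation: [0.004, 0.663, 0.749, 0.003]
wrist_force: [3.3, 5.3, 11.0]
finger_gap: 0.0163
```

Request:
{"op": "servo_tool", "data": {
  "increments": [
    {"claw": 1,"x": -0.45,"y": -0.06,"z": 0.06,"ax": 0,"ay": 0,"az": 0},
    {"claw": 1,"x": -0.46,"y": -0.06,"z": 0.02,"ax": 0,"ay": 0,"az": 0},
    {"claw": 1,"x": -0.45,"y": -0.06,"z": -0.05,"ax": 0,"ay": 0,"az": 0},
    {"claw": 1,"x": 0,"y": 0,"z": 0,"ax": 0,"ay": 0,"az": 0}
  ]
}}

```text
clock: 10.1
tcp_pos: [0.4928, -0.1438, 0.2548]
orientation: [0.003, 0.663, 0.748, 0.001]
wrist_force: [1.0, 3.4, 8.2]
finger_gap: 0.0168
```

Request:
{"op": "servo_tool", "data": {
  "increments": [
    {"claw": 1,"x": -0.44,"y": -0.05,"z": -0.1,"ax": 0,"ay": 0,"az": 0},
    {"claw": 1,"x": -0.43,"y": -0.05,"z": -0.16,"ax": 0,"ay": 0,"az": 0},
    {"claw": 1,"x": -0.41,"y": -0.05,"z": -0.21,"ax": 0,"ay": 0,"az": 0},
    {"claw": 1,"x": 0,"y": 0,"z": 0,"ax": 0,"ay": 0,"az": 0}
  ]
}}

```text
clock: 10.5
tcp_pos: [0.4604, -0.1481, 0.2414]
orientation: [0.002, 0.663, 0.748, 0.0]
wrist_force: [0.6, -1.3, 2.1]
finger_gap: 0.0165
```

```bash
python3 - <<'E'
from h import *
s=env.get_state();p=s["tcp_pos"];print(p,s["wrist_force"]); dx=(p[0]-.511)/.9925;dz=p[2]-.1485;print(np.hypot(dx,dz),np.arctan2(dx,dz)+1.103)
a=env.read_camera("side")[110:330,160:400]
cv2.imwrite("pics/a6.png",cv2.resize(a,(600,550))[:,:,::-1])
E
```

```text
[ 0.46044073 -0.14812601  0.24142038] [ 0.56601448 -1.3292223   2.0739362 ]
0.10596799158281091 0.6015201442201412
```

View pics/a6.png

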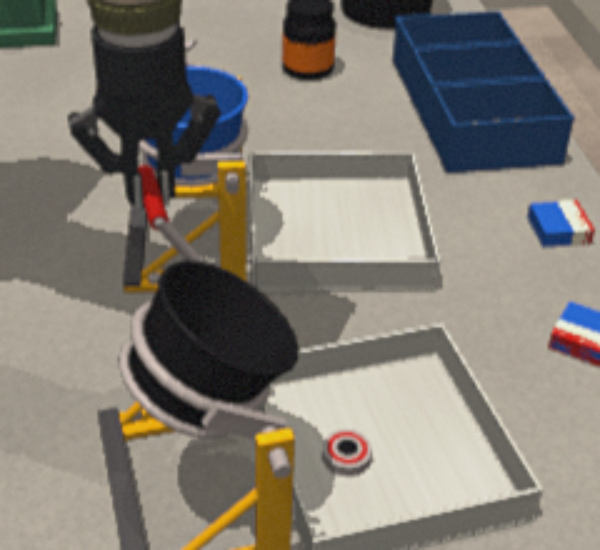

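The bearing is settled in the tray (347,452) and the bar is still held (150,195). I'll carry on to the upright stop.

Request:
{"op": "servo_tool", "data": {
  "increments": [
    {"claw": 1,"x": -0.38,"y": -0.05,"z": -0.25,"ax": 0,"ay": 0,"az": 0},
    {"claw": 1,"x": -0.35,"y": -0.04,"z": -0.3,"ax": 0,"ay": 0,"az": 0},
    {"claw": 1,"x": -0.31,"y": -0.04,"z": -0.34,"ax": 0,"ay": 0,"az": 0},
    {"claw": 1,"x": 0,"y": 0,"z": 0,"ax": 0,"ay": 0,"az": 0}
  ]
}}

```text
clock: 10.95
tcp_pos: [0.4346, -0.1513, 0.2177]
orientation: [0.001, 0.663, 0.748, -0.0]
wrist_force: [5.7, -2.3, -5.6]
finger_gap: 0.0164
```

Request:
{"op": "servo_tool", "data": {
  "increments": [
    {"claw": 1,"x": -0.27,"y": -0.03,"z": -0.38,"ax": 0,"ay": 0,"az": 0},
    {"claw": 1,"x": -0.22,"y": -0.03,"z": -0.4,"ax": 0,"ay": 0,"az": 0},
    {"claw": 1,"x": 0,"y": 0,"z": 0,"ax": 0,"ay": 0,"az": 0}
  ]
}}

```text
clock: 11.25
tcp_pos: [0.4227, -0.1528, 0.1979]
orientation: [0.001, 0.663, 0.748, 0.0]
wrist_force: [6.7, -2.4, -5.8]
finger_gap: 0.0166
```

Request:
{"op": "servo_tool", "data": {
  "increments": [
    {"claw": 1,"x": -0.08,"y": 0,"z": -0.15,"ax": 0,"ay": 0,"az": 0},
    {"claw": 1,"x": 0,"y": 0,"z": -0.15,"ax": 0,"ay": 0,"az": 0},
    {"claw": 1,"x": 0,"y": 0,"z": 0,"ax": 0,"ay": 0,"az": 0}
  ]
}}

```text
clock: 11.55
tcp_pos: [0.4226, -0.1531, 0.1964]
orientation: [0.005, 0.663, 0.749, 0.001]
wrist_force: [-1.9, 6.2, 35.4]
finger_gap: 0.0166
```

It is firmly on the stop (35 N, no further travel). I'll ease off, open and lift straight away.

Request:
{"op": "servo_tool", "data": {
  "increments": [
    {"claw": 1,"x": 0.04,"y": 0,"z": 0.2,"ax": 0,"ay": 0,"az": 0},
    {"claw": 0,"x": 0,"y": 0,"z": 0,"ax": 0,"ay": 0,"az": 0},
    {"claw": 0,"x": 0,"y": 0,"z": 0,"ax": 0,"ay": 0,"az": 0},
    {"claw": 0,"x": 0,"y": 0,"z": 0,"ax": 0,"ay": 0,"az": 0},
    {"claw": 0,"x": 0,"y": 0,"z": 0,"ax": 0,"ay": 0,"az": 0}
  ]
}}

```text
clock: 12.05
tcp_pos: [0.4199, -0.1515, 0.195]
orientation: [-0.001, 0.663, 0.748, -0.0]
wrist_force: [-0.0, -0.7, -0.2]
finger_gap: 0.0736
```

Request:
{"op": "servo_tool", "data": {
  "increments": [
    {"claw": 0,"x": 0,"y": 0,"z": 0,"ax": 0,"ay": 0,"az": 0},
    {"claw": 0,"x": 0,"y": 0,"z": 0,"ax": 0,"ay": 0,"az": 0}
  ]
}}

```text
clock: 12.25
tcp_pos: [0.4204, -0.1517, 0.1954]
orientation: [-0.0, 0.663, 0.748, -0.0]
wrist_force: [-0.5, -0.5, 0.3]
finger_gap: 0.0854
```

Request:
{"op": "servo_tool", "data": {
  "increments": [
    {"claw": 0,"x": 0,"y": 0,"z": 0.6,"ax": 0,"ay": 0,"az": 0},
    {"claw": 0,"x": 0,"y": 0,"z": 1,"ax": 0,"ay": 0,"az": 0},
    {"claw": 0,"x": 0,"y": 0,"z": 1,"ax": 0,"ay": 0,"az": 0},
    {"claw": 0,"x": 0,"y": 0,"z": 1,"ax": 0,"ay": 0,"az": 0},
    {"claw": 0,"x": 0,"y": 0,"z": 1,"ax": 0,"ay": 0,"az": 0}
  ]
}}

```text
clock: 12.75
tcp_pos: [0.4204, -0.1516, 0.3115]
orientation: [-0.0, 0.663, 0.748, -0.0]
wrist_force: [0.4, -0.6, -0.7]
finger_gap: 0.0856
```

Request:
{"op": "servo_tool", "data": {
  "increments": [
    {"claw": 0,"x": 0,"y": 1,"z": 0,"ax": 0,"ay": 0,"az": 0},
    {"claw": 0,"x": 0,"y": 1,"z": 0,"ax": 0,"ay": 0,"az": 0},
    {"claw": 0,"x": 0,"y": 1,"z": 0,"ax": 0,"ay": 0,"az": 0},
    {"claw": 0,"x": 0,"y": 1,"z": 0,"ax": 0,"ay": 0,"az": 0},
    {"claw": 0,"x": 0,"y": 1,"z": 0,"ax": 0,"ay": 0,"az": 0}
  ]
}}

```text
clock: 13.25
tcp_pos: [0.4204, -0.0258, 0.3106]
orientation: [0.0, 0.663, 0.748, 0.0]
wrist_force: [0.3, -0.4, -0.1]
finger_gap: 0.0854
```

Request:
{"op": "servo_tool", "data": {
  "increments": [
    {"claw": 0,"x": 0,"y": 1,"z": 0,"ax": 0,"ay": 0,"az": 0},
    {"claw": 0,"x": 0,"y": 1,"z": 0,"ax": 0,"ay": 0,"az": 0},
    {"claw": 0,"x": 0,"y": 1,"z": 0,"ax": 0,"ay": 0,"az": 0},
    {"claw": 0,"x": 0,"y": 0,"z": 0,"ax": 0,"ay": 0,"az": 0},
    {"claw": 0,"x": 0,"y": 0,"z": 0,"ax": 0,"ay": 0,"az": 0}
  ]
}}

```text
clock: 13.75
tcp_pos: [0.4205, 0.0485, 0.3106]
orientation: [0.0, 0.663, 0.749, -0.0]
wrist_force: [0.2, -1.0, 0.2]
finger_gap: 0.0852
```

```bash
python3 - <<'E'
from h import *
s=env.get_state();print(s["clock"],s["tcp_pos"],s["wrist_force"],abs(s["qvel"]).max())
A=env.read_camera("side");B=env.read_camera("top")
for n,im in(("side",A),("top",B)):
    for m,st,c in blobs(im,"red"):print(n,st,c.round(1))
cv2.imwrite("pics/a7.png",np.hstack([cv2.resize(A[100:370,100:400],(400,360)),cv2.resize(B[110:260,120:400],(400,214)) if 0 else cv2.resize(B[100:300,230:400],(306,360))])[:,:,::-1])
E
```

```text
13.75 [0.42045379 0.0485401  0.31055462] [ 0.17338582 -0.95135147  0.1793992 ] 0.026570563563383654
side [219 116   6  14  60] [221.4 122.6]
side [200 192  11  25 163] [204.6 203.4]
side [381 241  23  12  96] [390.1 246.8]
side [ 409  271  103  113 9049] [469.  325.6]
side [291 284  16  11  41] [298.6 289.9]
side [427 360  15  24 130] [433.7 372.7]
top [ 366   23  107   75 7262] [418.3  59.4]
top [283  91  12  15  28] [288.6  97.7]
top [281 237  29   9 169] [295.2 240.9]
```

View pics/a7.png

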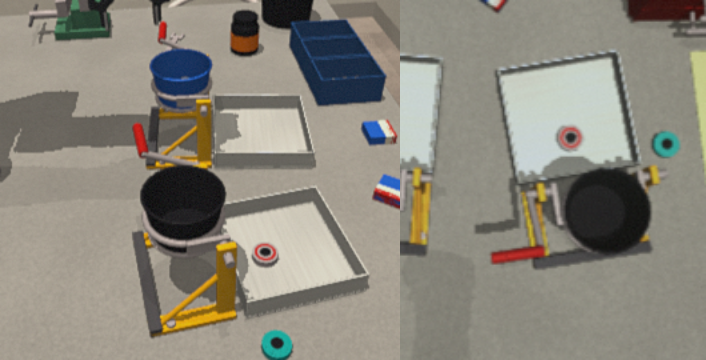

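The side view shows the tub empty, the bearing flat in the tray (265,253) and both tubs upright. The black lever is back where it started: its centroids are within 0.4 px of the first images. Handing in.

```bash
python3 -c "
from workcell import env
print(env.hand_in())"
```

```text
the job is handed in; nothing more can be done
None
```

The bearing is in the black tub's tray, the tub is back upright, and the lever is released. I handed in at about 14 s of the 48 s allowed.

I gripped the black tub's red lever with the tool pointing down. I swung it over to about 2.32 rad and watched the bearing drop out. Then I swung it back until it pressed on the upright stop at about 35 N, opened the gripper and backed away.

**Last checks:**
- The bearing lies flat in the tray and the black tub is empty.
- The lever handle is within 0.4 px (about 1 mm) of where it started in both views. That is within measurement noise or about 0.01 rad, so I did not correct it.
- The blue lever has not moved in the side view. In the top view the arm was covering it, so I could not compare it there.
- The force on the wrist was about 1 N, so the robot was touching nothing. The highest force I read during the job was about 35 N.

During the return swing the bar slid about 4 mm down in the jaws, with no effect on the result. No check failed.

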